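# Transfer a row of sample bottles to the wooden rack in reverse order

### The job

Move the four sample bottles from the grey rack to the empty wooden rack in reverse order: the bottle that stands next to the grey rack's red end goes to the place farthest from the wooden rack's red end, and so on, until the one that stood farthest from the red end is next to it. Stand each bottle upright in its own hollow, let go, and do not knock any bottle over on the way.

Things in the scene. Friction and masses are not known exactly. Their poses are not given: they have to be found in the camera images.
- amber_center (a point): Centre (half-way up) of the amber-brown bottle with a black cap and a pale label, 32 mm across, 85 mm tall; loose, 0.06 to 0.12 kg, z axis up along it. It stands at the start in the orange seat cup; grip it by its sides near the centre.
- white_center (a point): Centre (half-way up) of the white bottle with a blue cap, 37 mm across the body, 78 mm tall; loose, 0.06 to 0.12 kg, z axis up along it. It stands at the start in the blue seat cup; grip it by its sides near the centre.
- green_center (a point): Centre (half-way up) of the green glass bottle with an orange cap and a paper label, 35 mm across, 78 mm tall; loose, 0.06 to 0.12 kg, z axis up along it. It stands at the start in the green seat cup; grip it by its sides near the centre.
- clear_center (a point): Centre (half-way up) of the clear glass bottle with a yellow cap and a paper label, 33 mm across, 70 mm tall; loose, 0.06 to 0.12 kg, z axis up along it. It stands at the start in the yellow seat cup; grip it by its sides near the centre.
- seat_orange: Orange shallow seat cup, 55 mm across, 7 mm high, fixed on the grey rack; origin at the centre of its underside. The amber bottle starts in it, standing on its floor, 3 mm above the origin. The cup stays where it is, so it shows where in the row that bottle stood.
- seat_blue: Blue shallow seat cup, 55 mm across, 7 mm high, fixed on the grey rack; origin at the centre of its underside. The white bottle starts in it, standing on its floor, 3 mm above the origin. The cup stays where it is, so it shows where in the row that bottle stood.
- seat_green: Green shallow seat cup, 55 mm across, 7 mm high, fixed on the grey rack; origin at the centre of its underside. The green bottle starts in it, standing on its floor, 3 mm above the origin. The cup stays where it is, so it shows where in the row that bottle stood.
- seat_yellow: Yellow shallow seat cup, 55 mm across, 7 mm high, fixed on the grey rack; origin at the centre of its underside. The clear bottle starts in it, standing on its floor, 3 mm above the origin. The cup stays where it is, so it shows where in the row that bottle stood.
- grey_rack: Grey metal rack that holds the row at the start: an 8 mm high bar with the four coloured seat cups on it, 68 mm apart, at y = +102, +34, -34 and -102 mm. Origin at the centre of the underside, z up, y along the row towards the red end block, x across the row. Bar 70 mm wide (x), 282 mm long (y), plus a red end block 12 mm thick and 24 mm high at the +y end. Fixed, set anew each start.
- wood_rack: Light wooden rack, empty at the start: a 14 mm high bar with four round hollows 57 mm across and 5 mm deep (their floors 9 mm above the origin), centred at x = 0, y = +102, +34, -34 and -102 mm. A bottle set down in a hollow stands on its floor. Origin at the centre of the underside, z up, y along the row towards the red end block, x across the row. Bar 70 mm wide (x), 282 mm long (y), plus a red end block 12 mm thick and 24 mm high at the +y end. Fixed, set anew each start.

How it is judged:
By the outcome, as a careful person would: the job done as asked, in the order asked, and still so for the second after the job is handed in, with the robot touching nothing.
It also fails if it takes over 112 s, if anything falls off the work surface, if the arm or the gripper's body presses on something with over 40 N, if the wrist force passes 120 N, or if a joint passes its speed limit or range.

### The arm

A 6-joint arm with a two-finger parallel gripper is mounted at the origin on the work surface; the furniture and walls round the work are solid. World frame = base frame: x ahead of the robot, y to its left, z up, the work surface at z = 0. Lengths are in mm, angles in rad, forces in N, time in s.
With the tool pointing down it reaches from about 400 to 925 mm from the base axis. Payload 12.5 kg.
Tool frame: the origin (TCP) lies on the front face of the gripper's body, between the roots of the fingers; the fingertips stand 78 mm ahead of it and the grasp point (between the pads) lies 59 mm ahead of it (env.nose_length is the distance from the TCP to the fingertips, in mm); z points along the fingers, y is the line along which they close (so a half turn about z gives the same grasp; the last joint's range is limited). The gripper opens to 95 mm and grips with 3 to 60 N. Pads are 20 mm wide; open, the fingers measure 119 mm over their backs; the gripper's body (75 mm by 180 mm) begins 59 mm behind the grasp point.
Start: joints at [-1.314, 0.491, 1.559, -0, 1.092, -0.106], TCP at [221.83, -584.319, 292.261] pointing down, gripper open.
Joint ranges: [-3.1, 3.1], [-0.84, 2.19], [0.05, 2.79], [-1.13, 4.28], [0.06, 2.93], [-2.69, 2.69]. Speed limits (rad/s): [2.22, 2.22, 2.79, 3.14, 3.14, 3.14].

### API

Orientations are given as [roll, pitch, yaw] about the fixed x, y, z axes, in that order (R = Rz(yaw) Ry(pitch) Rx(roll)).
In Python, from cell import env gives the robot as it stands.
- The arm moves only by the tool jog_arm, never from a script. Its argument "motion" is a list of rows, each a list of 7 numbers: the turn, a rotation vector about the tool's x, y, z in degrees, then the shift along the tool's x, y, z in mm, then the finger opening in mm, from 0 to 95.1. In form: [[wx, wy, wz, x, y, z, hand], ...]. A call has 1 to 10 rows; each row shifts and turns the commanded pose from where the row before left it, along the tool's axes as they then stand; what a row does not reach is not made up. A row lasts 1/8 s, in which the tool goes at most 62.5 mm and 10.7 degrees, less where a joint would pass 70% of its speed; a pose out of reach is approached as far as the arm can. A call is refused whole if a number of a shift passes 62.5 or a number of a turn 10.7, either way. A call with a gripper value outside its range is refused whole. The fingers move at their own pace and stop on an object; the grip force is fixed at half the most. Time passes only in rows, so rows that do not move let the fingers close. It gives the time, the measured TCP pose, the force, the opening and the grip force at its end, in the units of the state.
- env.state(): the state, without advancing time (a new reading comes with each control period).
- env.read_camera(name): name is "scene" or "top" or "wrist"; returns a dict with "color" (420x560x3 uint8, red, green, blue), "z_map" (420x560 float32, mm along the optical axis (not along the pixel's ray), 0 where there is no reading), "camera_matrix" (3x3 intrinsics, pixels), "world_to_cam" (4x4, takes a point from world to camera coordinates). Camera axes: x right, y up, looking along -z (the intrinsics and any distortion apply to the point x, -y, -z); pixel columns grow to the right and rows downward; lengths in mm; the calibration is good to about 2 mm. A picture is of the moment at which its call begins.
- env.job_done(): hands the job in; it is judged then, once.
Trained networks look in the newest picture that a camera, given by its name, has taken for a name from the list of things; names that differ only in an ending like _2 or _b are one class to them, and where a whole thing is asked for, a point or a joint stands for the part that bears it (a point fixed in the world has none). Each returns a list of dicts, best first, with "score" (0 to 1); they miss things now and then, are a little off and sometimes report something else, mostly with a low value. They report only what shows in the picture. A call takes as long as a camera call.
- env.recognise(camera, thing): "location" ([column, row] in pixels, amid what is visible of it).
The state is a dict: "t": time; "joints": joint angles; "qvel": joint speeds; "tau": joint torques, N m; "eef_pos": TCP position; "tcp_rot": TCP orientation; "ft_force": force on the tool from outside, world axes, zero at the start; "moment": the same for the moment, N m; "opening": opening from 0.0 (shut) to 1.0 (fully open); "grip_force": force on a finger pad.
Only numpy, scipy, OpenCV 4.12 (cv2) and the standard library are available. Lean on these libraries where they do the work, as an engineer would, in place of code of your own. Each camera call takes 0.05 s, during which the arm holds its last target. There are 200 camera calls.

## Working session

There is one attempt and no reset: what is moved stays moved. The work goes in short steps, Python scripts to look and compute and a tool call to move; the robot and the scene stay as the last step left them, time stands still between calls to the robot, and variables do not carry over. Pictures are saved under pics/ and viewed, at most 14 in all, crops included, and the job is handed in when it is done.

Besides the shell and the picture viewer there is one more tool, called after "Call:" as name([rows], argument=value, ...), one row to a line, values as JSON. jog_arm: Moves the arm, as the interface text tells. Its arguments: {"type":"object","properties":{"motion":{"type":"array"}},"required":["motion"]}

```bash
ls; mkdir -p pics; cat > h.py <<'E'
import numpy as np, cv2
from cell import env
def px2w(im,u,v,z=None,plane=None):
    K=np.array(im["camera_matrix"]);T=np.linalg.inv(np.array(im["world_to_cam"]))
    d=np.array([(u-K[0,2])/K[0,0],-(v-K[1,2])/K[1,1],-1.0])
    if plane is not None:
        D=T[:3,:3]@d; s=(plane-T[2,3])/D[2]; return T[:3,3]+s*D
    return (T@np.r_[d*z,1])[:3]
def save(im,n): cv2.imwrite("pics/"+n+".png",im["color"][:,:,::-1])
E
python3 - <<'E'
from h import *
for c in ["top","scene"]:
    im=env.read_camera(c); save(im,c+"0")
    for n in ["amber_center","white_center","green_center","clear_center","seat_orange","seat_blue","seat_green","seat_yellow","grey_rack","wood_rack"]:
        for r in env.recognise(c,n)[:2]:
            u,v=r["location"]; z=im["z_map"][int(v),int(u)]
            print(c,n,round(r["score"],2),np.round([u,v]),px2w(im,u,v,z).round() if z>0 else None)
s=env.state();print(s)
E
```

```text
pics
top amber_center 0.94 [267. 178.] [560. 238.  96.]
top white_center 0.76 [228. 182.] [557. 302.  86.]
top green_center 0.75 [190. 181.] [561. 366.  87.]
top clear_center 0.69 [306. 181.] [556. 174.  84.]
top seat_orange 0.63 [270. 188.] [554. 234.  45.]
top seat_blue 0.54 [228. 195.] [552. 310.  10.]
top seat_green 0.67 [230. 194.] [550. 304.  27.]
top seat_green 0.65 [193. 199.] [546. 373.  12.]
top seat_yellow 0.74 [296. 178.] [579. 187.   9.]
top wood_rack 0.75 [287. 258.] [436. 206.   8.]
scene amber_center 0.82 [263. 212.] [556. 248.  55.]
scene white_center 0.75 [224. 217.] [554. 316.  62.]
scene clear_center 0.82 [297. 208.] [559. 183.  47.]
scene seat_orange 0.59 [263. 237.] [548. 252.  13.]
scene seat_blue 0.55 [228. 243.] [555. 312.  14.]
scene seat_green 0.87 [183. 253.] [561. 386.  10.]
scene seat_yellow 0.68 [288. 222.] [579. 190.  11.]
scene grey_rack 0.68 [207. 250.] [560. 346.   6.]
scene wood_rack 0.59 [316. 266.] [434. 216.  10.]
{'t': 1.1, 'joints': array([-1.31359192e+00,  4.90909298e-01,  1.55890997e+00, -3.81768219e-05,
        1.09170969e+00, -1.05591069e-01]), 'qvel': array([-0.00033729, -0.00032577,  0.00043384, -0.00061166, -0.00053718,
        0.00055401]), 'tau': array([ 1.71786363e-03, -6.12474346e+01, -2.58430624e+01,  6.93757343e-02,
        4.46076260e-02, -1.62496235e-05]), 'eef_pos': array([ 221.82711033, -584.3143421 ,  292.25172499]), 'tcp_rot': array([3.14153288e+00, 4.04042690e-05, 3.62813071e-01]), 'ft_force': array([-0.14877346, -0.34861107, -0.19527044]), 'moment': array([-0.03731759, -0.0087447 , -0.01893138]), 'grip_force': 0.0, 'opening': 1.0007272204323399}
```

View pics/top0.png

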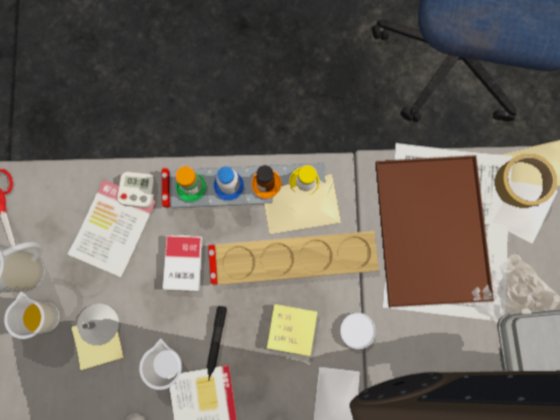

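View pics/scene0.png

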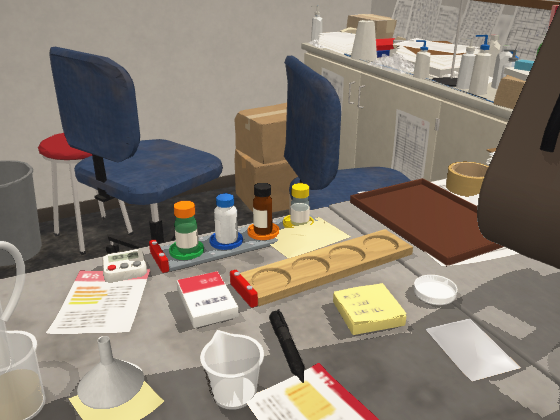

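The red ends of both racks are on the left (pixels 165,187 and 213,264 in the top view), which is +y. From the red end, the grey row is green, white, amber, clear. So green goes to wood y=-102, white to -34, amber to +34 and clear to +102.

```bash
cat > m.py <<'E'
from h import *
im=env.read_camera("top"); hsv=cv2.cvtColor(im["color"],cv2.COLOR_RGB2HSV)
def blob(mask,near,plane,name):
    n,l,st,ce=cv2.connectedComponentsWithStats(mask.astype(np.uint8))
    i=1+min(range(n-1),key=lambda k:np.hypot(*(ce[k+1]-near))-0.05*min(st[k+1,4],400))
    v,u=np.nonzero(l==i); P=np.array([px2w(im,a,b,plane=plane)[:2] for a,b in zip(u,v)],np.float32)
    r=cv2.minAreaRect(P); print(name,len(u),"mean",P.mean(0).round(1),"rect",np.round(r[0],1),np.round(r[1],1),round(r[2],1)); return P
H,S,V=[hsv[:,:,k].astype(int) for k in range(3)]
blob((H>10)&(H<24)&(S>80)&(V>110),(295,257),14,"wood")
red=((H<6)|(H>172))&(S>150)&(V>90)
blob(red,(213,264),24,"wred"); blob(red,(165,187),24,"gred")
blob((H>5)&(H<17)&(S>200)&(V>150),(186,176),89,"greencap")
blob((H>100)&(H<125)&(S>150)&(V>110),(226,176),89,"whitecap(+seat?)")
blob((H>22)&(H<32)&(S>200)&(V>150),(306,175),81,"clearcap")
blob((V<45),(264,174),96,"ambercap")
E
python3 m.py
```

```text
wood 6407 mean [436.3 191.1] rect [436.2 190.9] [ 70.8 281.9] 3.6
wred 144 mean [434.3 337.3] rect [436.1 337.7] [49.5 10.5] 3.6
gred 225 mean [564.1 419.3] rect [566.1 419.2] [69.3 12.4] 0.5
greencap 2 mean [553.7 370.9] rect [553.7 370.9] [1.7 0. ] -91.4
whitecap(+seat?) 186 mean [569.7 306.8] rect [569.9 307.2] [23.2 25.5] 89.4
clearcap 350 mean [567.2 176.7] rect [566.9 178.1] [30.9 47.4] 9.3
ambercap 10 mean [555.2 242.8] rect [554.8 242.8] [9.8 1.7] 88.6
```

Call:
jog_arm([
  [0,0,-10,60,0,0,95],
  [0,0,-10,60,0,0,95],
  [0,0,-10,60,0,0,95],
  [0,0,-10,60,0,0,95],
  [0,0,-10,60,0,0,95],
  [0,0,-10,60,0,0,95],
  [0,0,-9,60,0,0,95],
])

```text
t: 2.02
eef_pos: [472.2, -276.5, 292.1]
tcp_rot: [3.141, 0.0, 1.573]
ft_force: [0.3, -1.1, -0.4]
opening: 1.0
grip_force: 0.0
```

Call:
jog_arm([
  [0,0,0,60,10,0,95],
  [0,0,0,60,10,0,95],
  [0,0,0,60,10,0,95],
  [0,0,0,60,10,0,95],
  [0,0,0,60,10,0,95],
  [0,0,0,60,10,0,95],
  [0,0,0,60,10,0,95],
  [0,0,0,60,10,0,95],
  [0,0,0,60,10,0,95],
  [0,0,0,6,4,0,95],
])

```text
t: 3.28
eef_pos: [567.3, 270.7, 291.8]
tcp_rot: [-3.142, -0.0, 1.571]
ft_force: [-0.2, 0.1, -0.9]
opening: 0.999
grip_force: 0.0
```

```bash
python3 - <<'E'
from h import *
im=env.read_camera("wrist"); save(im,"w0"); T=np.linalg.inv(im["world_to_cam"]);print(env.state()["eef_pos"],T[:3,3].round(),T[:3,2].round(2))
for n,h in [("amber_center",53),("white_center",50),("green_center",50),("clear_center",46),("seat_orange",12),("seat_blue",12),("seat_green",12),("seat_yellow",12)]:
    for r in env.recognise("wrist",n)[:2]:
        u,v=r["location"]; z=im["z_map"][int(v),int(u)]
        print(n,round(r["score"],2),np.round([u,v]),px2w(im,u,v,z).round(), px2w(im,u,v,plane=h).round())
E
```

```text
[567.61367171 269.41800668 291.7163056 ] [568. 342. 384.] [-0.    0.25  0.97]
amber_center 0.87 [288. 221.] [573. 254.  96.] [573. 241.  53.]
white_center 0.7 [288. 164.] [572. 311.  89.] [573. 307.  50.]
white_center 0.4 [274. 107.] [557. 367.  55.] [557. 368.  50.]
green_center 0.66 [290.  97.] [574. 374.  89.] [575. 378.  50.]
green_center 0.19 [292. 203.] [578. 256.  25.] [577. 262.  50.]
clear_center 0.86 [283. 266.] [567. 184.  56.] [567. 179.  46.]
clear_center 0.18 [292.  96.] [576. 375.  89.] [577. 380.  46.]
seat_orange 0.82 [288. 200.] [574. 257.  11.] [574. 257.  12.]
seat_blue 0.9 [282. 147.] [565. 324.  25.] [565. 324.  12.]
seat_green 0.64 [274. 109.] [557. 366.  50.] [556. 369.  12.]
seat_yellow 0.89 [292. 248.] [579. 190.  12.] [579. 190.  12.]
```

View pics/w0.png

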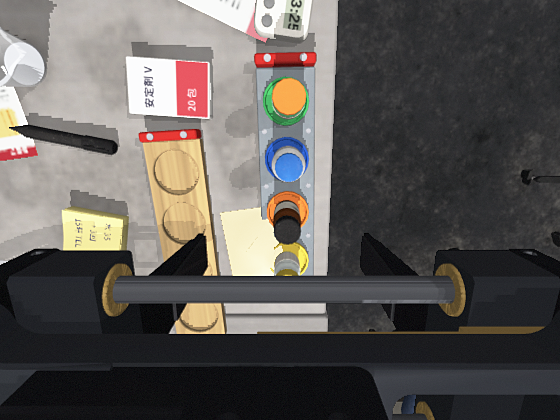

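The wrist view shows the row clear: green at (290,97), white (288,160), amber (288,225), clear partly hidden (287,262). I'll fit the cap tops by depth.

```bash
cat > caps.py <<'E'
from h import *
def cloud(c):
    im=env.read_camera(c);K=im["camera_matrix"];T=np.linalg.inv(im["world_to_cam"])
    v,u=np.nonzero(im["z_map"]>0);z=im["z_map"][v,u]
    P=np.c_[(u-K[0,2])/K[0,0]*z,-(v-K[1,2])/K[1,1]*z,-z]@T[:3,:3].T+T[:3,3]
    return P
def caps(P,zmin,zmax,ys,x0=566):
    for n,y,h in ys:
        m=(abs(P[:,0]-x0)<35)&(abs(P[:,1]-y)<33)&(abs(P[:,2]-h)<4); Q=P[m]
        if len(Q)>3: print(n,len(Q),"box",((Q.min(0)+Q.max(0))/2).round(1),"ext",np.ptp(Q,axis=0).round(),"med",np.median(Q,0).round(1))
if __name__=="__main__":
    ys=[("green",374,89),("white",306,89),("amber",238,96),("clear",170,81)]
    for c in ["wrist","top"]:
        P=cloud(c);print(c);caps(P,0,0,ys)
        m=(abs(P[:,0]-566)<60)&(abs(P[:,1]-419)<15)&(abs(P[:,2]-24)<4); print("gred",((P[m].min(0)+P[m].max(0))/2).round(1),np.ptp(P[m],axis=0))
        m=(abs(P[:,0]-430)<60)&(abs(P[:,1]-338)<15)&(abs(P[:,2]-24)<4); print("wred",((P[m].min(0)+P[m].max(0))/2).round(1),np.ptp(P[m],axis=0))
E
python3 caps.py
```

```text
wrist
green 978 box [572.3 374.7  88.6] ext [31. 32.  6.] med [571.8 374.8  89.1]
white 619 box [572.3 307.6  89.4] ext [27. 28.  4.] med [572.7 307.8  89.4]
amber 569 box [571.1 242.6  95.1] ext [28. 29.  6.] med [570.7 243.2  96.3]
clear 114 box [571.8 183.5  79.8] ext [25.  8.  5.] med [571.8 183.6  80.8]
gred [568.7 422.   23.8] [68.3046533  12.80882893  7.31617459]
wred [429.7 337.5  24. ] [69.09145361 14.8379362   7.82576932]
top
green 159 box [569.5 379.5  88.7] ext [31. 22.  7.] med [567.  379.9  89.3]
gred [566.7 421.5  23.9] [69.70959976 12.86465639  7.65916475]
wred [438.7 339.1  23.9] [43.48519244 10.55174064  7.59552915]
```

Call:
jog_arm([
  [0,0,0,53,2,0,95],
  [0,0,0,52,2,0,95],
  [0,0,0,0,0,50,95],
  [0,0,0,0,0,50,95],
  [0,0,0,0,0,30,95],
  [0,0,0,0,0,0,95],
])

```text
t: 4.58
eef_pos: [571.3, 371.7, 160.1]
tcp_rot: [-3.138, 0.002, 1.567]
ft_force: [-0.2, -0.2, -0.1]
opening: 1.002
grip_force: 0.0
```

```bash
python3 - <<'E'
from h import *
im=env.read_camera("wrist"); save(im,"w1"); s=env.state();print(s["eef_pos"],s["tcp_rot"],s["ft_force"])
E
```

```text
[571.99066201 372.08276602 162.08281829] [-3.14065962e+00  5.82739468e-04  1.56685156e+00] [ 0.06019021 -0.14049065  0.99274734]
```

View pics/w1.png

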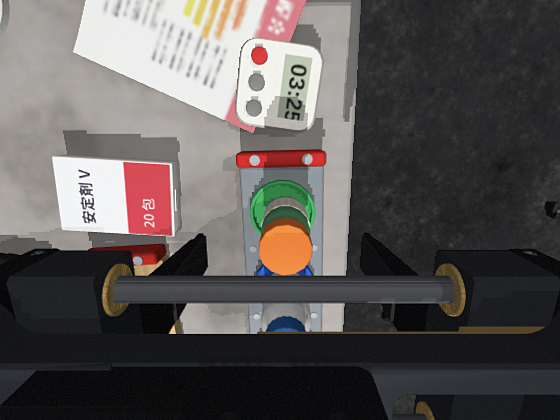

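The green cap (287,245) lies midway between the fingers. Going down to grip.

Call:
jog_arm([
  [0,0,0,2,0,30,95],
  [0,0,0,0,0,23,95],
  [0,0,0,0,0,0,95],
  [0,0,0,0,0,0,30],
  [0,0,0,0,0,0,20],
  [0,0,0,0,0,0,20],
  [0,0,0,0,0,0,20],
  [0,0,0,0,0,0,20],
])

```text
t: 5.62
eef_pos: [571.9, 374.3, 109.3]
tcp_rot: [3.142, 0.0, 1.567]
ft_force: [0.0, 0.8, 0.4]
opening: 0.53
grip_force: 0.0
```

Call:
jog_arm([
  [0,0,0,0,0,0,20],
  [0,0,0,0,0,0,20],
  [0,0,0,0,0,0,20],
])

```text
t: 6.0
eef_pos: [571.9, 374.3, 109.1]
tcp_rot: [-3.142, 0.0, 1.567]
ft_force: [-0.4, 0.3, -0.7]
opening: 0.362
grip_force: 30.0
```

Call:
jog_arm([
  [0,0,0,0,0,-20,20],
  [0,0,0,0,0,-40,20],
  [0,0,0,0,0,-40,20],
  [0,0,0,0,0,-20,20],
  [0,0,0,-30,-20,0,20],
  [0,0,0,-60,-30,0,20],
  [0,0,0,-60,-30,0,20],
  [0,0,0,-60,-30,0,20],
  [0,0,0,-50,-16,0,20],
  [0,0,0,-25,-3,0,20],
])

```text
t: 7.25
eef_pos: [447.0, 100.2, 230.6]
tcp_rot: [3.14, 0.0, 1.566]
ft_force: [1.1, 0.7, -0.1]
opening: 0.361
grip_force: 30.0
```

```bash
python3 - <<'E'
from h import *
im=env.read_camera("wrist"); save(im,"w2"); im2=env.read_camera("scene"); save(im2,"s2"); s=env.state();print(s["eef_pos"],s["opening"],s["grip_force"])
cv2.imwrite("pics/c2.png",np.hstack([im["color"][60:360,80:480],im2["color"][120:420,160:560]])[:,:,::-1])
E
```

```text
[447.85810165 100.29612037 230.52157489] 0.36082765477985346 29.99952812679112
```

View pics/c2.png

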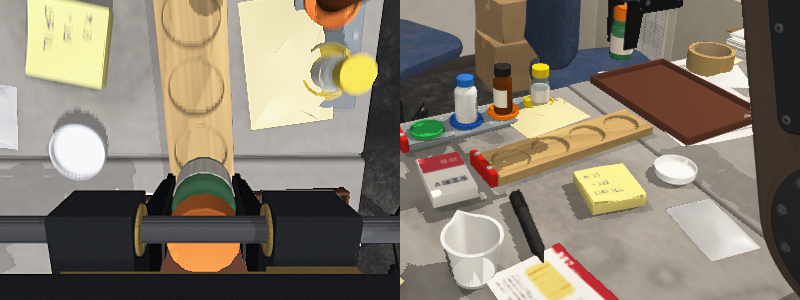

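```bash
python3 - <<'E'
from h import *
im=env.read_camera("wrist")
for p in [(270,75),(276,147),(280,211)]: print(px2w(im,*p,plane=14).round(1))
from caps import cloud
P=cloud("wrist"); 
for y in (140,160,190,220):
    q=P[(abs(P[:,1]-y)<3)&(abs(P[:,2]-14)<3)&(P[:,0]<500)&(P[:,0]>390)]; print(y,len(q),q[:,0].min().round(1),q[:,0].max().round(1))
q=P[(abs(P[:,2]-9)<2)&(abs(P[:,0]-440)<20)];print(np.percentile(q[:,1],[0,100]))
h=np.histogram(q[:,1],bins=range(60,280,5));print(h[0])
E
```

```text
[436.2 225.   14. ]
[441.3 156.7  14. ]
[444.8  88.7  14. ]
140 153 406.1 476.0
160 90 404.9 474.5
190 476 403.2 499.4
220 104 401.4 470.7
[ 70.03434184 291.79552309]
[  0   0  24  48 126 168 143 173 154 162 117  30   0  10 130 163 169 190
 187 190 189 190 192 181 125   8   0  50 167 189 225 209 209 228 217 230
 233 199  95   0   0  90 188]
```

Call:
jog_arm([
  [0,0,0,-11,-4,0,20],
  [0,0,0,0,0,40,20],
  [0,0,0,0,0,40,20],
  [0,0,0,0,0,25,20],
  [0,0,0,0,0,0,20],
])

```text
t: 8.07
eef_pos: [443.4, 91.2, 123.0]
tcp_rot: [-3.138, 0.0, 1.568]
ft_force: [0.3, 0.1, -0.8]
opening: 0.357
grip_force: 30.0
```

Call:
jog_arm([
  [0,0,0,-2,0,10,20],
  [0,0,0,0,0,5,20],
  [0,0,0,0,0,0,20],
])

```text
t: 8.45
eef_pos: [444.0, 89.0, 109.3]
tcp_rot: [3.141, 0.0, 1.567]
ft_force: [0.2, 0.6, -1.3]
opening: 0.36
grip_force: 30.0
```

Set down 1.5 mm more, open and rise.

Call:
jog_arm([
  [0,0,0,0,0,1.5,20],
  [0,0,0,0,0,0,20],
  [0,0,0,0,0,0,45],
  [0,0,0,0,0,0,70],
  [0,0,0,0,0,0,95],
  [0,0,0,0,0,0,95],
  [0,0,0,0,0,0,95],
  [0,0,0,0,0,0,95],
  [0,0,0,0,0,-20,95],
  [0,0,0,0,0,-40,95],
])

```text
t: 9.7
eef_pos: [443.5, 88.9, 167.5]
tcp_rot: [-3.139, 0.0, 1.567]
ft_force: [0.3, 0.1, 0.4]
opening: 0.998
grip_force: 0.0
```

Call:
jog_arm([
  [0,0,0,0,0,-40,95],
  [0,0,0,0,0,-25,95],
  [0,0,0,40,20,0,95],
  [0,0,0,55,33,0,95],
  [0,0,0,55,33,0,95],
  [0,0,0,50,30,0,95],
  [0,0,0,19,13,0,95],
  [0,0,0,0,0,0,95],
])

```text
t: 10.7
eef_pos: [572.1, 305.7, 231.9]
tcp_rot: [-3.141, 0.0, 1.569]
ft_force: [-0.6, -0.7, -0.1]
opening: 1.004
grip_force: 0.0
```

```bash
python3 - <<'E'
from h import *
im=env.read_camera("wrist"); im2=env.read_camera("scene"); s=env.state();print(s["eef_pos"],s["opening"],s["grip_force"])
cv2.imwrite("pics/c3.png",np.hstack([im["color"][60:360,80:480],im2["color"][120:420,160:560]])[:,:,::-1])
from caps import *
P=cloud("wrist");caps(P,0,0,[("white",306,89)])
E
```

```text
[571.47961951 304.1101063  232.30801776] 1.0001439998134622 0.0
white 877 box [572.7 308.3  88.5] ext [28. 28.  6.] med [572.2 308.6  89.2]
```

View pics/c3.png

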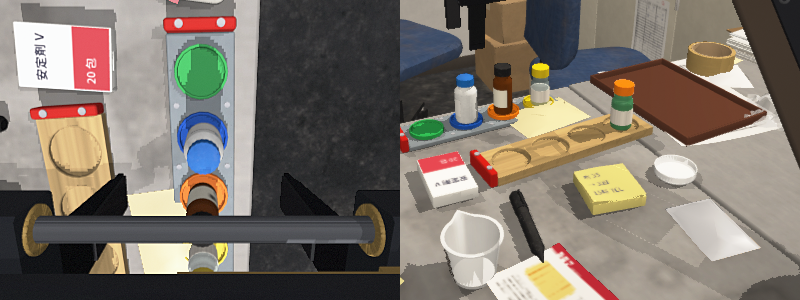

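Green stands upright in the far hollow (crop 622,105), and white is under the gripper. Next I grip it.

Call:
jog_arm([
  [0,0,0,4,1,30,95],
  [0,0,0,0,0,40,95],
  [0,0,0,0,0,35,95],
  [0,0,0,0,0,18,95],
  [0,0,0,0,0,0,95],
  [0,0,0,0,0,0,30],
  [0,0,0,0,0,0,20],
  [0,0,0,0,0,0,20],
  [0,0,0,0,0,0,20],
  [0,0,0,0,0,0,20],
])

```text
t: 12.1
eef_pos: [573.1, 308.8, 109.8]
tcp_rot: [3.141, 0.0, 1.567]
ft_force: [0.6, 0.1, -0.3]
opening: 0.531
grip_force: 0.0
```

Call:
jog_arm([
  [0,0,0,0,0,0,20],
  [0,0,0,0,0,0,20],
  [0,0,0,0,0,0,20],
])

```text
t: 12.48
eef_pos: [573.0, 308.7, 109.6]
tcp_rot: [-3.141, 0.0, 1.567]
ft_force: [-0.3, 0.6, 1.3]
opening: 0.388
grip_force: 30.0
```

Call:
jog_arm([
  [0,0,0,0,0,-20,20],
  [0,0,0,0,0,-40,20],
  [0,0,0,0,0,-40,20],
  [0,0,0,0,0,-20,20],
  [0,0,0,-25,-20,0,20],
  [0,0,0,-40,-35,0,20],
  [0,0,0,-40,-35,0,20],
  [0,0,0,-35,-30,0,20],
  [0,0,0,-12,-13,0,20],
  [0,0,0,0,0,0,20],
])

```text
t: 13.72
eef_pos: [439.7, 157.1, 230.7]
tcp_rot: [3.14, -0.0, 1.566]
ft_force: [-0.2, -0.2, -0.9]
opening: 0.387
grip_force: 30.0
```

Call:
jog_arm([
  [0,0,0,0,0,35,20],
  [0,0,0,0,0,40,20],
  [0,0,0,0,0,30,20],
  [0,0,0,0,0,10,20],
  [0,0,0,0,0,5,20],
  [0,0,0,0,0,0,20],
])

```text
t: 14.48
eef_pos: [440.1, 157.5, 110.2]
tcp_rot: [3.141, -0.0, 1.567]
ft_force: [-0.4, 0.0, -1.7]
opening: 0.387
grip_force: 30.0
```

Call:
jog_arm([
  [0,0,0,0,0,2,20],
  [0,0,0,0,0,0,20],
  [0,0,0,0,0,0,45],
  [0,0,0,0,0,0,70],
  [0,0,0,0,0,0,95],
  [0,0,0,0,0,0,95],
  [0,0,0,0,0,0,95],
  [0,0,0,0,0,0,95],
  [0,0,0,0,0,-20,95],
  [0,0,0,0,0,-40,95],
])

```text
t: 15.72
eef_pos: [439.1, 157.1, 167.4]
tcp_rot: [-3.139, 0.001, 1.567]
ft_force: [-0.4, 0.4, 0.6]
opening: 0.999
grip_force: 0.0
```

Call:
jog_arm([
  [0,0,0,0,0,-40,95],
  [0,0,0,0,0,-25,95],
  [0,0,0,20,20,0,95],
  [0,0,0,30,45,0,95],
  [0,0,0,25,45,0,95],
  [0,0,0,10,20,0,95],
  [0,0,0,0,0,0,95],
])

```text
t: 16.6
eef_pos: [570.3, 242.1, 232.0]
tcp_rot: [-3.141, 0.0, 1.567]
ft_force: [-1.5, -0.1, 0.3]
opening: 1.0
grip_force: 0.0
```

```bash
python3 - <<'E'
from h import *
im=env.read_camera("wrist"); im2=env.read_camera("scene"); s=env.state();print(s["eef_pos"],s["opening"],s["grip_force"])
cv2.imwrite("pics/c4.png",np.hstack([im["color"][60:360,80:480],im2["color"][120:420,160:560]])[:,:,::-1])
from caps import *
P=cloud("wrist");caps(P,0,0,[("amber",242,96),("clear",175,81)])
E
```

```text
[569.00223778 241.39069968 232.30905736] 1.0014445538904089 0.0
amber 922 box [571.3 242.7  95.2] ext [28. 29.  6.] med [571.3 243.5  96.3]
clear 33 box [571.9 172.   79.5] ext [12. 31.  4.] med [572.3 186.3  79.5]
```

View pics/c4.png

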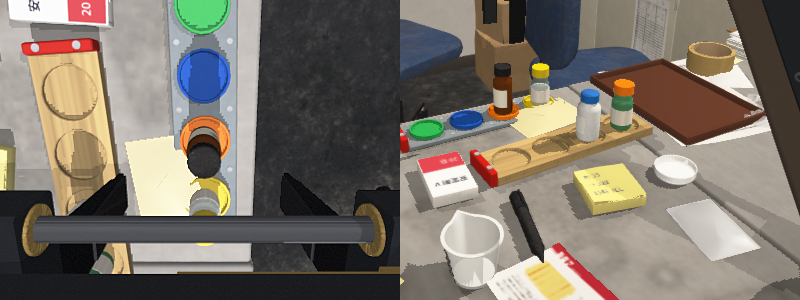

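White stands upright next to green, and amber is aligned under the gripper. Gripping amber.

Call:
jog_arm([
  [0,0,0,2,2,30,95],
  [0,0,0,0,0,40,95],
  [0,0,0,0,0,35,95],
  [0,0,0,0,0,15,95],
  [0,0,0,0,0,0,95],
  [0,0,0,0,0,0,30],
  [0,0,0,0,0,0,20],
  [0,0,0,0,0,0,20],
  [0,0,0,0,0,0,20],
  [0,0,0,0,0,0,20],
])

```text
t: 18.0
eef_pos: [571.9, 243.7, 112.8]
tcp_rot: [3.141, 0.0, 1.567]
ft_force: [0.2, 0.7, -0.1]
opening: 0.529
grip_force: 0.0
```

Call:
jog_arm([
  [0,0,0,0,0,0,20],
  [0,0,0,0,0,0,20],
  [0,0,0,0,0,0,20],
])

```text
t: 18.38
eef_pos: [571.8, 243.7, 112.7]
tcp_rot: [-3.142, 0.0, 1.567]
ft_force: [0.5, -0.2, -0.5]
opening: 0.33
grip_force: 30.0
```

Target is (436,225), so x −136 and y −19.

Call:
jog_arm([
  [0,0,0,0,0,-20,20],
  [0,0,0,0,0,-40,20],
  [0,0,0,0,0,-40,20],
  [0,0,0,0,0,-20,20],
  [0,0,0,-4,-20,0,20],
  [0,0,0,-5,-36,0,20],
  [0,0,0,-5,-36,0,20],
  [0,0,0,-5,-30,0,20],
  [0,0,0,0,-14,0,20],
  [0,0,0,0,0,0,20],
])

```text
t: 19.62
eef_pos: [435.9, 225.5, 233.0]
tcp_rot: [3.141, -0.0, 1.567]
ft_force: [1.1, 0.3, -1.2]
opening: 0.333
grip_force: 30.0
```

Call:
jog_arm([
  [0,0,0,0,0,35,20],
  [0,0,0,0,0,40,20],
  [0,0,0,0,0,30,20],
  [0,0,0,0,0,10,20],
  [0,0,0,0,0,5,20],
  [0,0,0,0,0,0,20],
])

```text
t: 20.38
eef_pos: [436.3, 225.4, 113.2]
tcp_rot: [3.141, -0.0, 1.567]
ft_force: [-0.1, -0.8, -0.4]
opening: 0.333
grip_force: 30.0
```

Call:
jog_arm([
  [0,0,0,0,0,2,20],
  [0,0,0,0,0,0,20],
  [0,0,0,0,0,0,45],
  [0,0,0,0,0,0,70],
  [0,0,0,0,0,0,95],
  [0,0,0,0,0,0,95],
  [0,0,0,0,0,0,95],
  [0,0,0,0,0,0,95],
  [0,0,0,0,0,-20,95],
  [0,0,0,0,0,-40,95],
])

```text
t: 21.62
eef_pos: [435.4, 225.0, 170.4]
tcp_rot: [-3.139, 0.001, 1.567]
ft_force: [0.6, 0.4, 0.2]
opening: 0.997
grip_force: 0.0
```

Call:
jog_arm([
  [0,0,0,0,0,-40,95],
  [0,0,0,0,0,-25,95],
  [0,0,0,-5,20,0,95],
  [0,0,0,-18,45,0,95],
  [0,0,0,-18,45,0,95],
  [0,0,0,-6,26,0,95],
  [0,0,0,0,0,0,95],
])

```text
t: 22.5
eef_pos: [573.4, 176.5, 233.7]
tcp_rot: [-3.14, 0.0, 1.565]
ft_force: [-0.2, -0.2, 0.1]
opening: 1.0
grip_force: 0.0
```

```bash
python3 - <<'E'
from h import *
im=env.read_camera("wrist"); im2=env.read_camera("scene"); s=env.state();print(s["eef_pos"],s["opening"],s["grip_force"])
cv2.imwrite("pics/c5.png",np.hstack([im["color"][60:360,80:480],im2["color"][120:420,160:560]])[:,:,::-1])
from caps import *
P=cloud("wrist");caps(P,0,0,[("clear",175,81)])
E
```

```text
[571.50414211 177.32653854 234.26056363] 0.9980918429417828 0.0
clear 935 box [571.6 171.9  80.2] ext [31. 30.  6.] med [571.2 172.7  81.1]
```

View pics/c5.png

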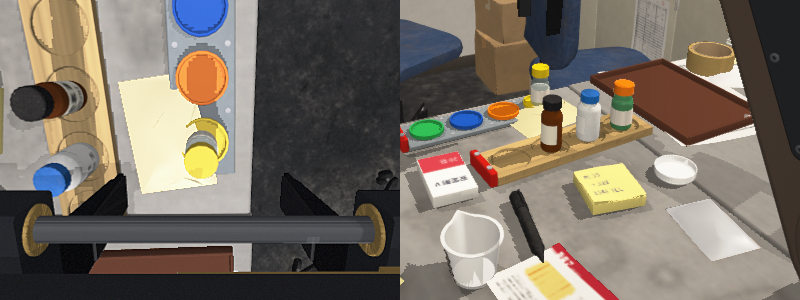

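Amber stands upright, and clear is at (571.5,172). Gripping it.

Call:
jog_arm([
  [0,0,0,-5,0,30,95],
  [0,0,0,0,0,40,95],
  [0,0,0,0,0,38,95],
  [0,0,0,0,0,20,95],
  [0,0,0,0,0,0,95],
  [0,0,0,0,0,0,30],
  [0,0,0,0,0,0,20],
  [0,0,0,0,0,0,20],
  [0,0,0,0,0,0,20],
  [0,0,0,0,0,0,20],
])

```text
t: 23.9
eef_pos: [571.6, 172.7, 107.8]
tcp_rot: [3.141, 0.0, 1.567]
ft_force: [0.1, -0.9, -0.8]
opening: 0.528
grip_force: 0.0
```

Call:
jog_arm([
  [0,0,0,0,0,0,20],
  [0,0,0,0,0,0,20],
  [0,0,0,0,0,0,20],
])

```text
t: 24.28
eef_pos: [571.6, 172.7, 107.7]
tcp_rot: [-3.141, 0.0, 1.567]
ft_force: [-0.3, 0.1, 0.5]
opening: 0.34
grip_force: 30.0
```

Call:
jog_arm([
  [0,0,0,0,0,-20,20],
  [0,0,0,0,0,-40,20],
  [0,0,0,0,0,-40,20],
  [0,0,0,0,0,-20,20],
  [0,0,0,20,-20,0,20],
  [0,0,0,32,-36,0,20],
  [0,0,0,32,-36,0,20],
  [0,0,0,26,-33,0,20],
  [0,0,0,10,-15,0,20],
  [0,0,0,0,0,0,20],
])

```text
t: 25.52
eef_pos: [431.8, 293.5, 227.8]
tcp_rot: [3.141, 0.0, 1.569]
ft_force: [0.2, -0.4, -0.1]
opening: 0.341
grip_force: 30.0
```

Call:
jog_arm([
  [0,0,0,0,0,35,20],
  [0,0,0,0,0,40,20],
  [0,0,0,0,0,30,20],
  [0,0,0,0,0,10,20],
  [0,0,0,0,0,4,20],
  [0,0,0,0,0,0,20],
])

```text
t: 26.28
eef_pos: [432.6, 293.2, 109.3]
tcp_rot: [3.141, -0.0, 1.567]
ft_force: [-0.4, -0.0, 0.0]
opening: 0.339
grip_force: 30.0
```

Call:
jog_arm([
  [0,0,0,0,0,3,20],
  [0,0,0,0,0,0,20],
  [0,0,0,0,0,0,45],
  [0,0,0,0,0,0,70],
  [0,0,0,0,0,0,95],
  [0,0,0,0,0,0,95],
  [0,0,0,0,0,0,95],
  [0,0,0,0,0,0,95],
  [0,0,0,0,0,-20,95],
  [0,0,0,0,0,-40,95],
])

```text
t: 27.52
eef_pos: [431.6, 293.0, 165.3]
tcp_rot: [-3.139, 0.001, 1.567]
ft_force: [0.1, 0.4, 0.3]
opening: 0.996
grip_force: 0.0
```

Call:
jog_arm([
  [0,0,0,0,0,-40,95],
  [0,0,0,0,0,-40,95],
  [0,0,0,-10,20,-20,95],
  [0,0,0,-40,40,0,95],
  [0,0,0,-50,30,0,95],
  [0,0,0,-50,0,0,95],
  [0,0,0,0,0,0,95],
])

```text
t: 28.4
eef_pos: [521.6, 140.3, 265.6]
tcp_rot: [-3.141, 0.0, 1.563]
ft_force: [1.1, 0.0, 0.4]
opening: 0.997
grip_force: 0.0
```

```bash
python3 - <<'E'
from h import *
im=env.read_camera("wrist"); im2=env.read_camera("scene"); s=env.state();print(s["eef_pos"],s["opening"],s["grip_force"])
cv2.imwrite("pics/c6.png",np.hstack([im["color"][60:360,0:400],im2["color"][120:420,160:560]])[:,:,::-1])
E
```

```text
[521.5201164  142.7506575  265.77443711] 0.9986228409824162 0.0
```

View pics/c6.png

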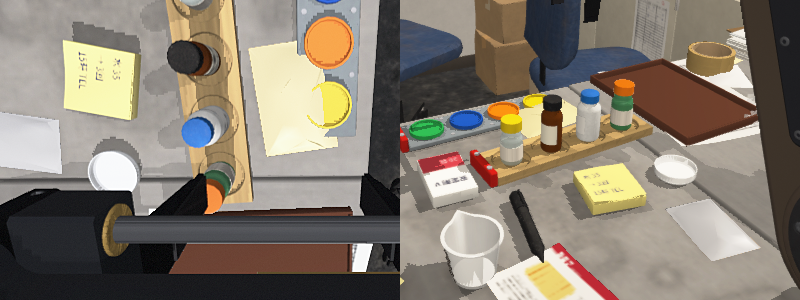

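All four stand upright in their hollows. From the red end they read clear, amber, white, green, and the arm is clear of everything.

```bash
python3 -c "
from cell import env
print(env.job_done())"
```

```text
the job is handed in; nothing more can be done
None
```

The job is handed in: all four bottles stand upright in the wooden rack in reverse order (clear, amber, white, green from the red end), none was knocked over, and it took about 29 s.

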